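Close up the row of tiles in the tray

ROBOT

A 6-joint arm with a two-finger parallel gripper is mounted at the origin on the work surface. World frame = base frame: x ahead of the robot, y to its left, z up, the work surface at z = 0. Lengths are in mm, angles in rad, forces in N, time in s.
With the tool pointing down it reaches from about 275 to 1000 mm from the base axis. Payload 8.4 kg.
Tool frame: the origin (TCP) lies midway between the tips of the shut fingers; the grasp point (between the pads) lies 19 mm behind it; z points along the fingers, y is the line along which they close (so a half turn about z gives the same grasp; the last joint's range is limited). The gripper opens to 85 mm and grips with 20 to 120 N. Pads are 22 mm wide; open, the fingers measure 114 mm over their backs; the gripper's body (76 mm by 85 mm) begins 54 mm behind the grasp point. The pads swing forward as they close: fully open they stand 13 mm farther back than shut.
Start: joints at [-1.331, 0.353, 1.633, -0, 1.155, -0.002], TCP at [149.655, -606.821, 231.281] pointing down, gripper open.
Joint ranges: [-2.63, 2.63], [-0.92, 2.1], [0.06, 2.66], [-1.3, 4.44], [0, 2.69], [-3.02, 3.02]. Speed limits (rad/s): [2.22, 2.22, 2.79, 3.14, 3.14, 3.14].

INTERFACE

Orientations are given as [roll, pitch, yaw] about the fixed x, y, z axes, in that order (R = Rz(yaw) Ry(pitch) Rx(roll)).
In Python, from rig import r gives the robot as it stands.
- The arm moves only by the tool servo_tool, never from a script. Its argument "deltas" is a list of rows, each an object of numbers: "x", "y", "z": the shift along the world's x, y, z in mm; "rx", "ry", "rz": the turn, a rotation vector about the world's x, y, z in rad; "gripper": the gripper's target within -1 to 1 (fully open at 1, half-way at 0, shut at -1). A call has 1 to 10 rows; each row is the pose to reach, as a shift and turn from the pose commanded when the call began; what a row does not reach only later rows make up. A row lasts 1/10 s, in which the tool goes at most 50 mm and 8.59 degrees, less where a joint would pass 70% of its speed; a pose out of reach is approached as far as the arm can. A call with a gripper value outside its range is refused whole. The fingers move at their own pace and stop on an object; "newtons" is the grip in N (left out, the last holds). Time passes only in rows, so rows that repeat a pose let the fingers close. It gives the time, the measured TCP pose, the force, the opening and the grip force at its end, in the units of the state.
- r.sense(): the state, without advancing time (a new reading comes with each control period).
- r.grab_frame(name): name is "scene" or "top"; returns the picture (400x640x3 uint8, blue, green, red); there is no depth.
- r.camera_params(name): a dict with "mtx" (3x3 intrinsics, pixels), "eye" and "orientation" of the camera in the world. Camera axes: x right, y down, z forward; pixel columns grow to the right and rows downward; lengths in mm; the calibration is good to about 2 mm. A picture is of the moment at which its call begins. camera_params takes no time and is no camera call.
- r.sign_off(): hands the job in; it is judged then, once.
Trained networks look in the newest picture that a camera, given by its name, has taken for a name from the list of things; names that differ only in an ending like _2 or _b are one class to them, and where a whole thing is asked for, a point or a joint stands for the part that bears it (a point fixed in the world has none). Each returns a list of dicts, best first, with "conf" (0 to 1); they miss things now and then, are a little off and sometimes report something else, mostly with a low value. They report only what shows in the picture. A call takes as long as a camera call. They do not tell look-alikes from the thing itself.
- r.recognise(name, camera): "box" ([left, top, width, height] in pixels, round what is visible of it).
The state is a dict: "clock": time; "qpos": joint angles; "qvel": joint speeds; "joint_efforts": joint torques, N m; "eef_pos": TCP position; "tcp_rot": TCP orientation; "contact_force": force on the tool from outside, world axes, zero at the start; "wrist_torque": the same for the moment, N m; "opening": opening from 0.0 (shut) to 1.0 (fully open); "grasp_force": force on a finger pad.
Only numpy, scipy, OpenCV 4.12 (cv2) and the standard library are available. Lean on these libraries where they do the work, as an engineer would, in place of code of your own. Each camera call takes 0.05 s, during which the arm holds its last target. There are 200 camera calls.

TASK

Gently push the row of four tiles along the tile tray, all together as one row, until the first tile is up against the end stop and no gaps are left; then turn the wooden turn-button straight across the tray behind the last tile so the row cannot slide back. Push with the fingertips only: do not pick up or tip any tile, and leave the other things on the table where they are.

Things in the scene. Friction and masses are not known exactly. Their poses are not given: they have to be found in the camera images.
- tray: Tile tray, fixed to the table: plywood board 460 x 108 x 12 mm with a straight lane 62 mm wide along it. Origin: at table level, under the lane's centre line, half-way along. y runs along the lane from the open end without lip (y = -230 mm) to the end stop (y = +210 mm); x points across it, from the wooden batten (robot's side) to the aluminium fence; z up. The lane's bed is at z = 12 mm
- stop_face (a point): Middle of the aluminium end stop's face that meets the first tile: x = 0, y = +210, z = 21 mm in the tray's frame (the stop's top is at z = 30 mm). Its axes are the tray's
- batten (a point): Middle of the top of the light wooden batten that bounds the lane on the robot's side: it fills x = -59 to -31 mm of the tray, over the whole length, top at z = 20 mm. The aluminium fence opposite stands at x = +31 to +35 mm, top at z = 22 mm
- tile_1: First tile of the row, the one nearest the end stop: square bisque tile 60 x 60 x 14 mm (70 to 140 g), terracotta, with a 2 mm leaf relief on top, lying flat in the lane (top at z = 26 mm) with 1 mm play each side. Origin: centre of its underside. Fully home its centre is at y = +180 mm of the tray
- tile_2: Second tile, the same, touching the first; home at y = +120 mm of the tray
- tile_3: Third tile, the same, touching the second; home at y = +60 mm of the tray
- tile_4: Last tile, the same, touching the third, its free rear face towards the open end; home its centre is at y = 0 and its rear face at y = -30 mm of the tray. At the start the row is 50 to 130 mm short of home. The row slides with a few newtons
- turn_button (a joint): Angle of the turn-button (rad) about its upright screw: 0 = lying along the batten, free end towards the open end of the tray; positive turns the free end into the lane (counter-clockwise from above); 1.57 = straight across the lane, where it meets its stop pin. It starts between -0.5 and 0, and stays where it is left (stiff by about 0.02 N m)
- button_pivot (a point): Axis of the turn-button's screw, at mid-thickness of the button: x = -44, y = -42, z = 27 mm in the tray's frame. Its axes are the tray's
- button_tip (a point): A point on the turn-button's centre line 44 mm from the screw, at mid-thickness. The turn-button is a dark wooden bar with round ends, 62 mm long (9 mm past the screw, 53 mm the other way), 18 mm wide, 12 mm thick, from z = 21 to 33 mm. Shut, its flat side is 3 mm behind the last tile of a row that is home
- spare_tile: Leave alone: a fifth bisque tile just like those of the row (60 x 60 x 14 mm), lying flat on the table outside the tray, on the robot's side of it; not part of the job. Origin: centre of its underside
- colour_jar_a: Leave alone: closed colour jar, 46 mm across, 55 mm high, standing on the table just beyond the tray's fence. Origin: centre of its underside
- colour_jar_b: Leave alone: closed colour jar of the same kind, standing on the robot's side of the tray towards its open end. Origin: centre of its underside
- bisque_cup: Leave alone: small terracotta cup, 68 mm across the rim, 62 mm high, standing on the table past the tray's open end. Origin: centre of its underside
- brush: Leave alone: flat glaze brush 170 mm long with a wooden handle, lying on the table beyond the fence, about parallel to it
- boxwood_tool: Leave alone: wooden modelling tool 185 mm long, 10 mm thick, lying on the table on the robot's side of the tray, about parallel to it
- steel_weight: Leave alone: steel disc weight, 42 mm across, 30 mm high, standing on the table beyond the fence near the end stop. Origin: centre of its underside
Things that resemble listed ones, but are neither listed nor needed, are in the scene too. What is shaped like the tile_1 but blue or green is not meant.

How it is judged (in metres and radians):
On the way, in this order (a step that is already met when the one before it is completed fails the run):
1. the whole row is home against the end stop, the turn-button not yet across (y of tile_1 in the frame of tray above 0.1775 m and y of tile_4 in the frame of tray above -0.004 m and value of joint turn_button below 1 rad and z of each of tile_1, tile_2, tile_3, tile_4 in the frame of tray below 0.0145 m), for 0.2 s.
2. the turn-button is across the tray behind the row (y of tile_1 in the frame of tray above 0.1775 m and y of tile_4 in the frame of tray above -0.004 m and value of joint turn_button above 1.4 rad), for 0.2 s.
At the end, for the whole second after the job is handed in: All four tiles lie flat and at rest in the lane, the first within 2.5 mm of the end stop and the last within 4 mm of its home place (so all the gaps together stay under 4 mm), and the turn-button stands across the lane, turned at least 1.40 rad (80 degrees) (all of step 2 and z of each of tile_1, tile_2, tile_3, tile_4 in the frame of tray below 0.0145 m and x of tile_1 in the frame of tray between -0.006 and 0.006 m and x of tile_2 in the frame of tray between -0.006 and 0.006 m and x of tile_3 in the frame of tray between -0.006 and 0.006 m and x of tile_4 in the frame of tray between -0.006 and 0.006 m and linear speed of each of tile_1, tile_2, tile_3, tile_4 below 0.01 m/s); the robot touches nothing.
It fails at once if a tile of the row is picked up or tipped (z of any of tile_1, tile_2, tile_3, tile_4 in the frame of tray above 0.02 m or angle between any of tile_1, tile_2, tile_3, tile_4's own z axis and vertical above 0.2 rad).
It fails at once if the row is broken up on the way (more than 15 mm opens between neighbouring tiles) (distance between tile_1 and tile_2 above 0.075 m or distance between tile_2 and tile_3 above 0.075 m or distance between tile_3 and tile_4 above 0.075 m).
It fails at once if a tile is pushed roughly: harder than 60 N, or knocked along faster than 0.4 m/s (contact force between any of tile_1, tile_2, tile_3, tile_4 and the fingers above 60 N or linear speed of any of tile_1, tile_2, tile_3, tile_4 above 0.4 m/s).
It fails at once if another thing on the table is displaced by more than 25 mm (distance of any of spare_tile, colour_jar_a, colour_jar_b, bisque_cup, brush, boxwood_tool, steel_weight from where it was at the start of the episode above 0.025 m).
It also fails if it takes over 48 s, if anything falls off the work surface, if the arm or the gripper's body presses on something with over 40 N, if the wrist force passes 120 N, or if a joint passes its speed limit or range.

## Working session

There is one attempt and no reset: what is moved stays moved. The work goes in short steps, Python scripts to look and compute and a tool call to move; the robot and the scene stay as the last step left them, time stands still between calls to the robot, and variables do not carry over. Pictures are saved under pics/ and viewed, at most 10 in all, crops included, and the job is handed in when it is done.

Besides the shell and the picture viewer there is one more tool, called after "Request:" by a JSON object that holds its "op" and its "data". servo_tool: Moves the arm, as the interface text tells. Its arguments: {"type":"object","properties":{"deltas":{"type":"array","items":{"type":"object","properties":{"x":{"type":"number"},"y":{"type":"number"},"z":{"type":"number"},"rx":{"type":"number"},"ry":{"type":"number"},"rz":{"type":"number"},"gripper":{"type":"number"}}}},"newtons":{"type":"number"}},"required":["deltas"]}

```bash
mkdir -p pics; cat > h.py <<'E'
import numpy as np, cv2
from scipy.spatial.transform import Rotation as R
from rig import r
def cam(n):
    p=r.camera_params(n); o=np.array(p["orientation"],float)
    M=o if o.shape==(3,3) else R.from_euler('xyz',o).as_matrix()
    return np.array(p["mtx"],float),np.array(p["eye"],float),M
def back(n,u,v,z):
    K,e,M=cam(n); d=M@np.linalg.solve(K,[u,v,1.]); return e+d*(z-e[2])/d[2]
def proj(n,P):
    K,e,M=cam(n); c=(np.atleast_2d(P)-e)@M; q=c@K.T; return q[:,:2]/q[:,2:]
E
python3 - <<'E'
from h import *
for n in("scene","top"):
    print(n,r.camera_params(n))
    cv2.imwrite(f"pics/{n}0.png",r.grab_frame(n))
for t in("tray","tile_1","turn_button","spare_tile"):
    print(t,[(d["box"],round(d["conf"],2)) for d in r.recognise(t,"top")])
print(r.sense())
E
```

```text
scene {'mtx': array([[426.52472412,   0.        , 315.06416535],
       [  0.        , 426.52472412, 202.23133976],
       [  0.        ,   0.        ,   1.        ]]), 'eye': array([ 902.46078479, -414.03991937,  933.73712373]), 'orientation': array([-2.57328068,  0.00480206,  0.7340167 ])}
top {'mtx': array([[493.9903142 ,   0.        , 313.09627942],
       [  0.        , 493.9903142 , 200.80668735],
       [  0.        ,   0.        ,   1.        ]]), 'eye': array([ 418.66420651,  -12.50471864, 1242.84971777]), 'orientation': array([-3.05120361,  0.01068314, -1.59257802])}
tray [([196.5, 165.4, 187.3, 48.1], 0.71)]
tile_1 [([295.9, 177.2, 21.3, 22.5], 0.88), ([318.3, 175.1, 23.8, 28.1], 0.82), ([231.6, 269.1, 30.8, 32.5], 0.73), ([172.8, 227.3, 27.9, 30.9], 0.65), ([167.3, 120.6, 25.4, 23.3], 0.6), ([243.5, 176.1, 20.5, 25.1], 0.59), ([268.0, 174.0, 29.2, 27.2], 0.59)]
turn_button [([301.3, 201.5, 26.9, 11.6], 0.44)]
spare_tile [([232.2, 232.0, 28.5, 24.6], 0.85)]
{'clock': 0.3, 'qpos': array([-1.33141489e+00,  3.53245887e-01,  1.63363126e+00, -1.45357268e-05,
        1.15517660e+00, -2.42775501e-03]), 'qvel': array([-0.00100535, -0.00201644, -0.00267772,  0.0016815 ,  0.00203613,
       -0.00227589]), 'joint_efforts': array([-1.96349738e-04, -6.04595304e+01, -3.41876328e+01, -3.78900700e-05,
        6.03220906e-03,  1.30059462e-06]), 'eef_pos': array([ 149.60707213, -606.68283019,  231.02821706]), 'tcp_rot': array([-3.14113152e+00,  1.21760682e-05,  2.41815064e-01]), 'contact_force': array([-0.3525151 , -0.04072469, -0.34058285]), 'wrist_torque': array([-0.02552332,  0.01559796, -0.02928077]), 'grasp_force': 0.0, 'opening': 1.0002529760895753}
```

View pics/top0.png

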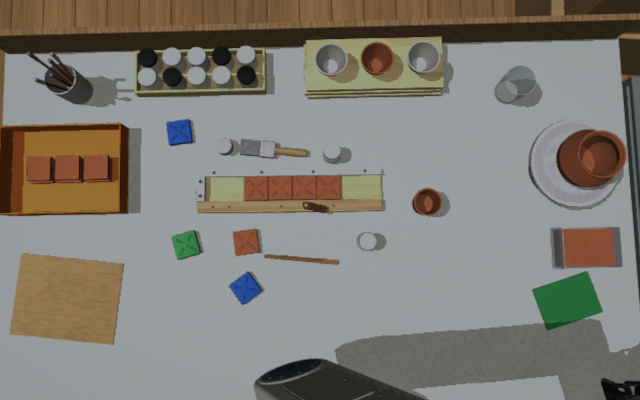

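View pics/scene0.png

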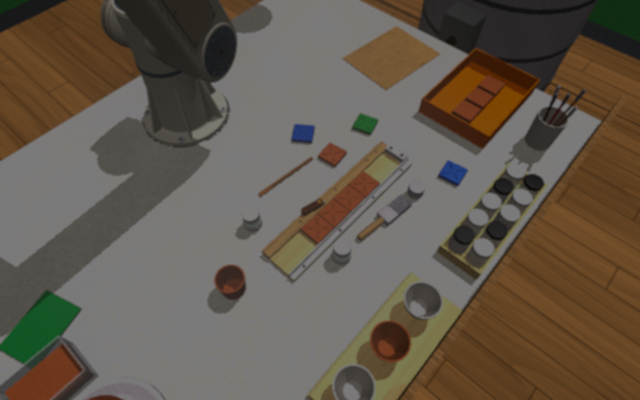

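Top picture: tray from (197,~195) to (382,~195), with the end stop on the left. The row's tiles are at (256,188), (280,188), (304,188) and (329,188), and the turn-button is at (315,207). Look-alikes are the spare tile (246,242), tiles in the box (40/67/96,169), and blue/green tiles (179,132), (245,288), (186,244). I choose the four in the lane. Next is a close crop.

```bash
python3 - <<'E'
from h import *
im=cv2.imread("pics/top0.png")
c=im[160:225,188:388]; cv2.imwrite("pics/crop.png",cv2.resize(c,None,fx=4,fy=4,interpolation=cv2.INTER_CUBIC))
E
```

```text
(no output)
```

View pics/crop.png

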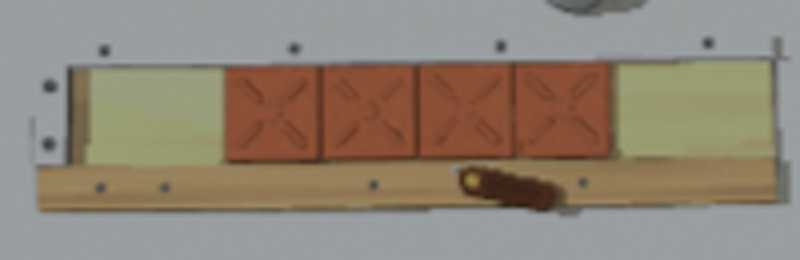

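```bash
cat > fit.py <<'E'
from h import *
from scipy.optimize import least_squares
T=np.array([[-59,230,20],[-59,-230,20],[-31,-230,20],[-31,230,20],[-44,-42,34],[31,210,30],[-31,210,30]],float)
U=np.array([[38,211],[776,204],[775,158],[38,166],[471,181],[70,67],[70,165]])/4+[188,160]-0.375
def w(p,T):
    T=np.atleast_2d(T); c,s=np.cos(p[2]),np.sin(p[2]); return np.c_[p[0]+c*T[:,0]-s*T[:,1],p[1]+s*T[:,0]+c*T[:,1],T[:,2]]
f=lambda p:(proj("top",w(p,T))-U).ravel()
s=least_squares(f,[440,20,0],x_scale=[100,100,.1],loss='soft_l1')
P=s.x
def inv(p,X):
    d=X[:2]-p[:2]; c,s=np.cos(p[2]),np.sin(p[2]); return np.array([c*d[0]+s*d[1],-s*d[0]+c*d[1]])
E
python3 - <<'E'
from fit import *
print(P,f(P).reshape(-1,2).round(1).tolist())
g=lambda u,v,z:inv(P,back("top",u/4+188-.375,v/4+160-.375,z)).round(1)
print("rear",g(611,110,26),"front",g(224,113,26),"edges",g(560,63,26),g(560,159,26))
print("btn tip end",g(557,196,33),"pivot",g(471,181,33))
for n in("colour_jar","bisque_cup","boxwood_tool","brush"):
    n={"colour_jar":"colour_jar_a"}.get(n,n)
    print(n,[(inv(P,back("top",d["box"][0]+d["box"][2]/2,d["box"][1]+d["box"][3]/2,20)).round(),round(d["conf"],2)) for d in r.recognise(n,"top")[:4]])
for t in [(0,-110,40),(0,-30,40),(-44,-42,27),(0,210,21)]: print(t,w(P,t).round(1))
E
```

```text
[ 5.63380482e+02  5.68817476e+01 -1.20374085e-02] [[-0.2, 0.1], [0.5, -0.1], [0.5, 0.2], [-0.1, 0.2], [0.7, -0.0], [-0.7, -0.4], [-1.0, -0.0]]
rear [-1.000e-01 -1.271e+02] front [  0.6 113. ] edges [ 29.6 -95.9] [-30.3 -95.2]
btn tip end [-53.7 -92.9] pivot [-43.9 -40.2]
colour_jar_a [(array([  94., -110.]), 0.78), (array([-141., -189.]), 0.75)]
bisque_cup [(array([ -37., -341.]), 0.6)]
boxwood_tool [(array([-179.,  -35.]), 0.51)]
brush [(array([101.,  39.]), 0.58), (array([-139.,  105.]), 0.28)]
(0, -110, 40) [[562.1 -53.1  40. ]]
(0, -30, 40) [[563.   26.9  40. ]]
(-44, -42, 27) [[518.9  15.4  27. ]]
(0, 210, 21) [[565.9 266.9  21. ]]
```

Rear face of the row is at tray y≈-127 (about 97 mm to go) and the tray's yaw is about -0.012. The button angle is about -0.2. Approaching now with shut fingers, above the lane behind the row.

Request:
{"op": "servo_tool", "data": {"deltas": [{"x": 412,"y": 499,"z": -100,"rz": 1.317,"gripper": -1},{"x": 412,"y": 499,"z": -100,"rz": 1.317,"gripper": -1},{"x": 412,"y": 499,"z": -100,"rz": 1.317,"gripper": -1},{"x": 412,"y": 499,"z": -100,"rz": 1.317,"gripper": -1},{"x": 412,"y": 499,"z": -100,"rz": 1.317,"gripper": -1},{"x": 412,"y": 499,"z": -100,"rz": 1.317,"gripper": -1},{"x": 412,"y": 499,"z": -100,"rz": 1.317,"gripper": -1},{"x": 412,"y": 499,"z": -100,"rz": 1.317,"gripper": -1},{"x": 412,"y": 499,"z": -100,"rz": 1.317,"gripper": -1},{"x": 412,"y": 499,"z": -100,"rz": 1.317,"gripper": -1}], "newtons": 60}}

```text
invalid input
```

Request:
{"op": "servo_tool", "data": {"deltas": [{"x": 200,"y": 240,"z": -50,"rz": 0.7,"gripper": -1},{"x": 200,"y": 240,"z": -50,"rz": 0.7,"gripper": -1},{"x": 200,"y": 240,"z": -50,"rz": 0.7,"gripper": -1},{"x": 200,"y": 240,"z": -50,"rz": 0.7,"gripper": -1},{"x": 200,"y": 240,"z": -50,"rz": 0.7,"gripper": -1},{"x": 200,"y": 240,"z": -50,"rz": 0.7,"gripper": -1},{"x": 200,"y": 240,"z": -50,"rz": 0.7,"gripper": -1}]}}

```text
invalid input
```

Request:
{"op": "servo_tool", "data": {"deltas": [{"x": 40.0,"y": 40.0,"z": 0.0,"rx": 0.0,"ry": 0.0,"rz": 0.1,"gripper": -1.0}], "newtons": 60}}

```text
clock: 0.6
eef_pos: [182.9, -574.3, 231.3]
tcp_rot: [3.139, 0.002, 0.339]
contact_force: [1.3, -0.1, 0.5]
opening: 0.856
grasp_force: 0.0
```

Request:
{"op": "servo_tool", "data": {"deltas": [{"x": 30,"y": 37,"z": -8,"rx": 0,"ry": 0,"rz": 0.1,"gripper": -1},{"x": 60,"y": 74,"z": -16,"rx": 0,"ry": 0,"rz": 0.2,"gripper": -1},{"x": 90,"y": 111,"z": -24,"rx": 0,"ry": 0,"rz": 0.3,"gripper": -1},{"x": 120,"y": 148,"z": -32,"rx": 0,"ry": 0,"rz": 0.4,"gripper": -1},{"x": 150,"y": 185,"z": -40,"rx": 0,"ry": 0,"rz": 0.5,"gripper": -1},{"x": 180,"y": 222,"z": -48,"rx": 0,"ry": 0,"rz": 0.6,"gripper": -1},{"x": 210,"y": 259,"z": -56,"rx": 0,"ry": 0,"rz": 0.7,"gripper": -1},{"x": 240,"y": 296,"z": -64,"rx": 0,"ry": 0,"rz": 0.8,"gripper": -1},{"x": 270,"y": 333,"z": -72,"rx": 0,"ry": 0,"rz": 0.9,"gripper": -1},{"x": 300,"y": 370,"z": -80,"rx": 0,"ry": 0,"rz": 1.0,"gripper": -1}]}}

```text
clock: 1.6
eef_pos: [486.2, -199.8, 151.3]
tcp_rot: [3.141, 0.0, 1.346]
contact_force: [1.3, -0.5, 0.4]
opening: 0.002
grasp_force: 0.0
```

Request:
{"op": "servo_tool", "data": {"deltas": [{"x": 30,"y": 36,"z": 0,"rx": 0,"ry": 0,"rz": 0.1,"gripper": -1},{"x": 60,"y": 72,"z": 0,"rx": 0,"ry": 0,"rz": 0.2,"gripper": -1},{"x": 72,"y": 88,"z": -30,"rx": 0,"ry": 0,"rz": 0.217,"gripper": -1},{"x": 72,"y": 88,"z": -70,"rx": 0,"ry": 0,"rz": 0.217,"gripper": -1},{"x": 72,"y": 88,"z": -100,"rx": 0,"ry": 0,"rz": 0.217,"gripper": -1},{"x": 72,"y": 88,"z": -100,"rx": 0,"ry": 0,"rz": 0.217,"gripper": -1}]}}

```text
clock: 2.2
eef_pos: [554.2, -112.5, 47.7]
tcp_rot: [-3.135, -0.001, 1.559]
contact_force: [-2.0, 0.4, -0.0]
opening: -0.001
grasp_force: 0.0
```

```bash
python3 - <<'E'
from h import *
im=r.grab_frame("scene"); cv2.imwrite("pics/s1.png",cv2.resize(im[120:300,200:440],None,fx=3,fy=3,interpolation=cv2.INTER_CUBIC))
E
```

```text
(no output)
```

View pics/s1.png

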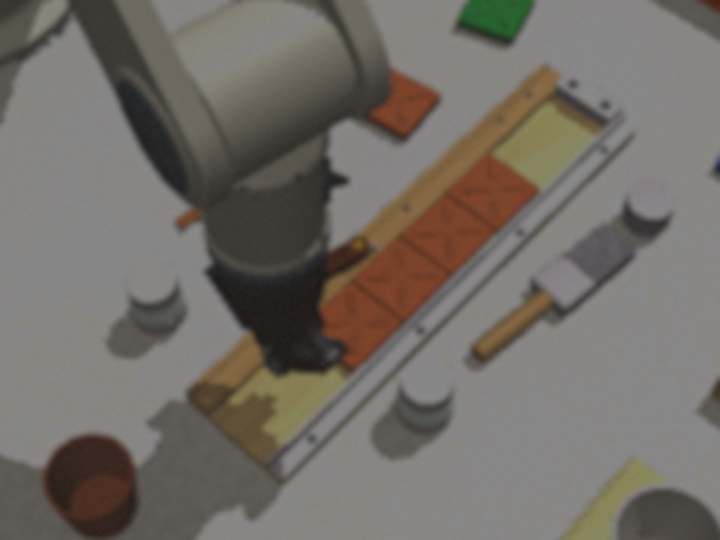

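The picture shows the shut fingers over the lane behind the last tile (tip near (300,365) in the crop, tile's rear edge at (345,368)) and clear of the batten and fence. Descending.

Request:
{"op": "servo_tool", "data": {"deltas": [{"x": 0,"y": 0,"z": -15,"rx": 0,"ry": 0,"rz": 0,"gripper": -1},{"x": 0,"y": 0,"z": -28,"rx": 0,"ry": 0,"rz": 0,"gripper": -1},{"x": 0,"y": 0,"z": -33,"rx": 0,"ry": 0,"rz": 0,"gripper": -1},{"x": 0,"y": 0,"z": -33,"rx": 0,"ry": 0,"rz": 0,"gripper": -1},{"x": 0,"y": 5,"z": -33,"rx": 0,"ry": 0,"rz": 0,"gripper": -1},{"x": 0,"y": 10,"z": -33,"rx": 0,"ry": 0,"rz": 0,"gripper": -1}]}}

```text
clock: 2.85
eef_pos: [557.4, -103.3, 18.8]
tcp_rot: [3.141, 0.0, 1.558]
contact_force: [0.0, -0.1, -0.2]
opening: 0.003
grasp_force: 0.0
```

Request:
{"op": "servo_tool", "data": {"deltas": [{"x": 4,"y": 5,"z": 0,"rx": 0,"ry": 0,"rz": 0,"gripper": -1},{"x": 4,"y": 10,"z": 0,"rx": 0,"ry": 0,"rz": 0,"gripper": -1},{"x": 4,"y": 15,"z": 0,"rx": 0,"ry": 0,"rz": 0,"gripper": -1},{"x": 4,"y": 19,"z": 0,"rx": 0,"ry": 0,"rz": 0,"gripper": -1},{"x": 4,"y": 23,"z": 0,"rx": 0,"ry": 0,"rz": 0,"gripper": -1},{"x": 4,"y": 27,"z": 0,"rx": 0,"ry": 0,"rz": 0,"gripper": -1},{"x": 4,"y": 31,"z": 0,"rx": 0,"ry": 0,"rz": 0,"gripper": -1},{"x": 4,"y": 35,"z": 0,"rx": 0,"ry": 0,"rz": 0,"gripper": -1}]}}

```text
clock: 3.65
eef_pos: [561.0, -68.3, 18.3]
tcp_rot: [-3.142, 0.0, 1.559]
contact_force: [-0.4, -1.6, 0.2]
opening: 0.005
grasp_force: 1.0
```

Request:
{"op": "servo_tool", "data": {"deltas": [{"x": 0,"y": 5,"z": 0,"rx": 0,"ry": 0,"rz": 0,"gripper": -1},{"x": 0,"y": 10,"z": 0,"rx": 0,"ry": 0,"rz": 0,"gripper": -1},{"x": 0,"y": 15,"z": 0,"rx": 0,"ry": 0,"rz": 0,"gripper": -1},{"x": 0,"y": 20,"z": 0,"rx": 0,"ry": 0,"rz": 0,"gripper": -1},{"x": 0,"y": 25,"z": 0,"rx": 0,"ry": 0,"rz": 0,"gripper": -1},{"x": 0,"y": 30,"z": 0,"rx": 0,"ry": 0,"rz": 0,"gripper": -1},{"x": 0,"y": 35,"z": 0,"rx": 0,"ry": 0,"rz": 0,"gripper": -1},{"x": 0,"y": 40,"z": 0,"rx": 0,"ry": 0,"rz": 0,"gripper": -1},{"x": 0,"y": 45,"z": 0,"rx": 0,"ry": 0,"rz": 0,"gripper": -1},{"x": 0,"y": 50,"z": 0,"rx": 0,"ry": 0,"rz": 0,"gripper": -1}]}}

```text
clock: 4.65
eef_pos: [561.0, -18.0, 18.3]
tcp_rot: [-3.142, 0.0, 1.559]
contact_force: [0.1, -1.5, 0.6]
opening: -0.004
grasp_force: 1.1
```

Request:
{"op": "servo_tool", "data": {"deltas": [{"x": 0,"y": 4,"z": 0,"rx": 0,"ry": 0,"rz": 0,"gripper": -1},{"x": 0,"y": 8,"z": 0,"rx": 0,"ry": 0,"rz": 0,"gripper": -1},{"x": 0,"y": 12,"z": 0,"rx": 0,"ry": 0,"rz": 0,"gripper": -1},{"x": 0,"y": 16,"z": 0,"rx": 0,"ry": 0,"rz": 0,"gripper": -1},{"x": 0,"y": 19,"z": 0,"rx": 0,"ry": 0,"rz": 0,"gripper": -1},{"x": 0,"y": 22,"z": 0,"rx": 0,"ry": 0,"rz": 0,"gripper": -1},{"x": 0,"y": 24,"z": 0,"rx": 0,"ry": 0,"rz": 0,"gripper": -1},{"x": 0,"y": 26,"z": 0,"rx": 0,"ry": 0,"rz": 0,"gripper": -1}]}}

```text
clock: 5.45
eef_pos: [561.0, 7.7, 18.3]
tcp_rot: [-3.142, 0.0, 1.559]
contact_force: [-0.5, -2.3, -0.0]
opening: 0.0
grasp_force: 1.1
```

Expected home is near y=+16; creep until the force rises.

Request:
{"op": "servo_tool", "data": {"deltas": [{"x": 0,"y": 1,"z": 0,"rx": 0,"ry": 0,"rz": 0,"gripper": -1},{"x": 0,"y": 2,"z": 0,"rx": 0,"ry": 0,"rz": 0,"gripper": -1},{"x": 0,"y": 3,"z": 0,"rx": 0,"ry": 0,"rz": 0,"gripper": -1},{"x": 0,"y": 4,"z": 0,"rx": 0,"ry": 0,"rz": 0,"gripper": -1},{"x": 0,"y": 5,"z": 0,"rx": 0,"ry": 0,"rz": 0,"gripper": -1}]}}

```text
clock: 5.95
eef_pos: [561.0, 12.6, 18.3]
tcp_rot: [-3.142, 0.0, 1.559]
contact_force: [0.3, -2.1, -0.3]
opening: -0.004
grasp_force: 1.1
```

Request:
{"op": "servo_tool", "data": {"deltas": [{"x": 0,"y": 1,"z": 0,"rx": 0,"ry": 0,"rz": 0,"gripper": -1},{"x": 0,"y": 2,"z": 0,"rx": 0,"ry": 0,"rz": 0,"gripper": -1}]}}

```text
clock: 6.15
eef_pos: [561.0, 14.6, 18.3]
tcp_rot: [3.142, -0.0, 1.559]
contact_force: [-0.2, -2.1, -0.1]
opening: -0.001
grasp_force: 1.1
```

Request:
{"op": "servo_tool", "data": {"deltas": [{"x": 0,"y": 0.5,"z": 0,"rx": 0,"ry": 0,"rz": 0,"gripper": -1},{"x": 0,"y": 1,"z": 0,"rx": 0,"ry": 0,"rz": 0,"gripper": -1}]}}

```text
clock: 6.35
eef_pos: [561.0, 15.6, 18.3]
tcp_rot: [-3.142, 0.0, 1.559]
contact_force: [-0.9, -1.5, 0.5]
opening: -0.002
grasp_force: 1.1
```

Request:
{"op": "servo_tool", "data": {"deltas": [{"x": 0,"y": 0.5,"z": 0,"rx": 0,"ry": 0,"rz": 0,"gripper": -1},{"x": 0,"y": 1,"z": 0,"rx": 0,"ry": 0,"rz": 0,"gripper": -1}]}}

```text
clock: 6.55
eef_pos: [561.0, 16.5, 18.3]
tcp_rot: [3.142, 0.0, 1.559]
contact_force: [-0.5, -2.5, 1.6]
opening: 0.004
grasp_force: 1.1
```

Request:
{"op": "servo_tool", "data": {"deltas": [{"x": 0,"y": 0.5,"z": 0,"rx": 0,"ry": 0,"rz": 0,"gripper": -1},{"x": 0,"y": 1,"z": 0,"rx": 0,"ry": 0,"rz": 0,"gripper": -1}]}}

```text
clock: 6.75
eef_pos: [561.0, 17.6, 18.3]
tcp_rot: [-3.142, 0.0, 1.559]
contact_force: [0.3, -2.5, 0.3]
opening: -0.001
grasp_force: 1.1
```

Request:
{"op": "servo_tool", "data": {"deltas": [{"x": 0,"y": 0.5,"z": 0,"rx": 0,"ry": 0,"rz": 0,"gripper": -1},{"x": 0,"y": 1,"z": 0,"rx": 0,"ry": 0,"rz": 0,"gripper": -1}]}}

```text
clock: 6.95
eef_pos: [561.0, 18.3, 18.3]
tcp_rot: [-3.142, 0.0, 1.559]
contact_force: [0.9, -5.9, 0.1]
opening: 0.004
grasp_force: 3.5
```

Request:
{"op": "servo_tool", "data": {"deltas": [{"x": 0,"y": 0.5,"z": 0,"rx": 0,"ry": 0,"rz": 0,"gripper": -1},{"x": 0,"y": 0.5,"z": 0,"rx": 0,"ry": 0,"rz": 0,"gripper": -1},{"x": 0,"y": 0.5,"z": 0,"rx": 0,"ry": 0,"rz": 0,"gripper": -1}]}}

```text
clock: 7.25
eef_pos: [561.0, 18.3, 18.3]
tcp_rot: [-3.142, 0.001, 1.559]
contact_force: [-0.6, -7.8, -0.2]
opening: -0.003
grasp_force: 3.8
```

Row is home (force up to 8 N, no further motion). Backing off, lifting, and going over to the robot's side of the button.

Request:
{"op": "servo_tool", "data": {"deltas": [{"x": 0,"y": -8,"z": 0,"rx": 0,"ry": 0,"rz": 0,"gripper": -1},{"x": 0,"y": -28,"z": 5,"rx": 0,"ry": 0,"rz": 0,"gripper": -1},{"x": 0,"y": -37,"z": 40,"rx": 0,"ry": 0,"rz": 0,"gripper": -1},{"x": -10,"y": -37,"z": 45,"rx": 0,"ry": 0,"rz": 0,"gripper": -1},{"x": -50,"y": -37,"z": 45,"rx": 0,"ry": 0,"rz": 0,"gripper": -1},{"x": -84,"y": -37,"z": 45,"rx": 0,"ry": 0,"rz": 0,"gripper": -1},{"x": -84,"y": -37,"z": 45,"rx": 0,"ry": 0,"rz": 0,"gripper": -1},{"x": -84,"y": -37,"z": 45,"rx": 0,"ry": 0,"rz": 0,"gripper": -1}]}}

```text
clock: 8.05
eef_pos: [476.7, -17.8, 63.4]
tcp_rot: [3.141, -0.0, 1.559]
contact_force: [1.1, 1.1, 0.8]
opening: 0.002
grasp_force: 0.0
```

```bash
python3 - <<'E'
from h import *
im=r.grab_frame("scene"); cv2.imwrite("pics/s2.png",cv2.resize(im[120:300,200:440],None,fx=3,fy=3,interpolation=cv2.INTER_CUBIC))
E
```

```text
(no output)
```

View pics/s2.png

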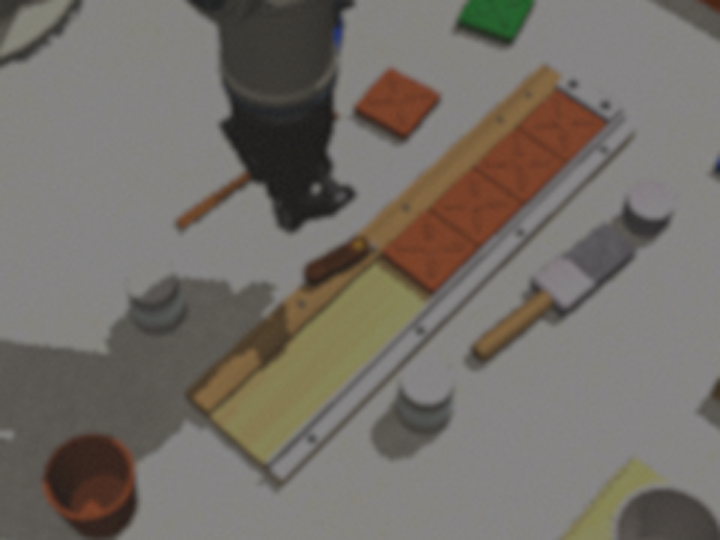

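The row is against the stop with no gaps (tiles (440,250) to (565,120) in the crop), and the button is still open at (337,260). Descending beside it.

Request:
{"op": "servo_tool", "data": {"deltas": [{"x": 0,"y": -16,"z": -15,"rx": 0,"ry": 0,"rz": 0,"gripper": -1},{"x": 0,"y": -16,"z": -32,"rx": 0,"ry": 0,"rz": 0,"gripper": -1},{"x": 0,"y": -16,"z": -38,"rx": 0,"ry": 0,"rz": 0,"gripper": -1},{"x": 0,"y": -16,"z": -38,"rx": 0,"ry": 0,"rz": 0,"gripper": -1}]}}

```text
clock: 8.5
eef_pos: [477.2, -33.8, 24.5]
tcp_rot: [-3.14, -0.0, 1.559]
contact_force: [0.2, -0.1, 0.5]
opening: 0.006
grasp_force: 0.0
```

Request:
{"op": "servo_tool", "data": {"deltas": [{"x": 6,"y": 0,"z": 0,"rx": 0,"ry": 0,"rz": 0,"gripper": -1},{"x": 12,"y": 0,"z": 0,"rx": 0,"ry": 0,"rz": 0,"gripper": -1},{"x": 18,"y": 0,"z": 0,"rx": 0,"ry": 0,"rz": 0,"gripper": -1},{"x": 25,"y": -1,"z": 0,"rx": 0,"ry": 0,"rz": 0,"gripper": -1},{"x": 31,"y": -1,"z": 0,"rx": 0,"ry": 0,"rz": 0,"gripper": -1},{"x": 37,"y": 0,"z": 0,"rx": 0,"ry": 0,"rz": 0,"gripper": -1},{"x": 43,"y": 2,"z": 0,"rx": 0,"ry": 0,"rz": 0,"gripper": -1},{"x": 48,"y": 5,"z": 0,"rx": 0,"ry": 0,"rz": 0,"gripper": -1},{"x": 53,"y": 8,"z": 0,"rx": 0,"ry": 0,"rz": 0,"gripper": -1}]}}

```text
clock: 9.4
eef_pos: [531.5, -26.2, 25.8]
tcp_rot: [3.14, 0.0, 1.559]
contact_force: [-0.3, -2.7, 3.8]
opening: 0.0
grasp_force: 2.9
```

Request:
{"op": "servo_tool", "data": {"deltas": [{"x": 4,"y": 4,"z": 0,"rx": 0,"ry": 0,"rz": 0,"gripper": -1},{"x": 8,"y": 9,"z": 0,"rx": 0,"ry": 0,"rz": 0,"gripper": -1},{"x": 10,"y": 12,"z": 0,"rx": 0,"ry": 0,"rz": 0,"gripper": -1},{"x": 12,"y": 16,"z": 0,"rx": 0,"ry": 0,"rz": 0,"gripper": -1},{"x": 13,"y": 18,"z": 0,"rx": 0,"ry": 0,"rz": 0,"gripper": -1},{"x": 14,"y": 20,"z": 0,"rx": 0,"ry": 0,"rz": 0,"gripper": -1}]}}

```text
clock: 10.0
eef_pos: [543.7, -5.7, 25.1]
tcp_rot: [-3.141, -0.0, 1.559]
contact_force: [-0.7, 0.0, 0.4]
opening: 0.002
grasp_force: 0.3
```

Request:
{"op": "servo_tool", "data": {"deltas": [{"x": 0,"y": 1,"z": 0,"rx": 0,"ry": 0,"rz": 0,"gripper": -1},{"x": 0,"y": 2,"z": 0,"rx": 0,"ry": 0,"rz": 0,"gripper": -1},{"x": 0,"y": 2,"z": 0,"rx": 0,"ry": 0,"rz": 0,"gripper": -1}]}}

```text
clock: 10.3
eef_pos: [543.9, -3.9, 25.3]
tcp_rot: [-3.142, -0.0, 1.559]
contact_force: [0.1, 0.0, -0.3]
opening: -0.0
grasp_force: 0.0
```

Request:
{"op": "servo_tool", "data": {"deltas": [{"x": 0,"y": 0.5,"z": 0,"rx": 0,"ry": 0,"rz": 0,"gripper": -1},{"x": 0,"y": 1,"z": 0,"rx": 0,"ry": 0,"rz": 0,"gripper": -1},{"x": 0,"y": 1.5,"z": 0,"rx": 0,"ry": 0,"rz": 0,"gripper": -1}]}}

```text
clock: 10.6
eef_pos: [544.1, -2.5, 25.4]
tcp_rot: [3.141, 0.0, 1.559]
contact_force: [1.5, -2.7, 0.2]
opening: -0.001
grasp_force: 1.3
```

```bash
python3 - <<'E'
from h import *
im=r.grab_frame("scene"); cv2.imwrite("pics/s3.png",cv2.resize(im[120:300,200:440],None,fx=3,fy=3,interpolation=cv2.INTER_CUBIC))
E
```

```text
(no output)
```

View pics/s3.png

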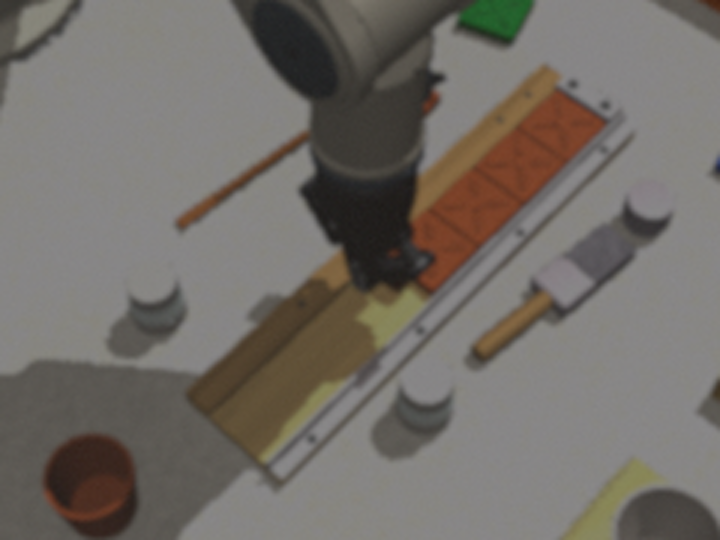

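The gripper hides the button here, and the row is still at the stop. Nudging on to feel the stop pin.

Request:
{"op": "servo_tool", "data": {"deltas": [{"x": 0,"y": 0.5,"z": 0,"rx": 0,"ry": 0,"rz": 0,"gripper": -1},{"x": 0,"y": 0.5,"z": 0,"rx": 0,"ry": 0,"rz": 0,"gripper": -1}]}}

```text
clock: 10.85
eef_pos: [544.2, -2.4, 25.3]
tcp_rot: [3.141, 0.001, 1.559]
contact_force: [1.0, -5.0, -0.5]
opening: 0.002
grasp_force: 2.4
```

Request:
{"op": "servo_tool", "data": {"deltas": [{"x": 0,"y": 0.5,"z": 0,"rx": 0,"ry": 0,"rz": 0,"gripper": -1},{"x": 0,"y": 0.5,"z": 0,"rx": 0,"ry": 0,"rz": 0,"gripper": -1}]}}

```text
clock: 11.05
eef_pos: [544.2, -2.3, 25.4]
tcp_rot: [3.141, 0.001, 1.559]
contact_force: [1.2, -7.4, -0.1]
opening: 0.001
grasp_force: 3.9
```

Firm against the stop pin. Backing off and clearing away for a check.

Request:
{"op": "servo_tool", "data": {"deltas": [{"x": 0,"y": -6,"z": 0,"rx": 0,"ry": 0,"rz": 0,"gripper": -1},{"x": 0,"y": -25,"z": 0,"rx": 0,"ry": 0,"rz": 0,"gripper": -1},{"x": 0,"y": -40,"z": 30,"rx": 0,"ry": 0,"rz": 0,"gripper": -1},{"x": 0,"y": -50,"z": 75,"rx": 0,"ry": 0,"rz": 0,"gripper": -1},{"x": -35,"y": -80,"z": 100,"rx": 0,"ry": 0,"rz": 0,"gripper": -1},{"x": -70,"y": -110,"z": 120,"rx": 0,"ry": 0,"rz": 0,"gripper": -1},{"x": -100,"y": -145,"z": 120,"rx": 0,"ry": 0,"rz": 0,"gripper": -1},{"x": -130,"y": -180,"z": 120,"rx": 0,"ry": 0,"rz": 0,"gripper": -1},{"x": -130,"y": -180,"z": 120,"rx": 0,"ry": 0,"rz": 0,"gripper": -1},{"x": -130,"y": -180,"z": 120,"rx": 0,"ry": 0,"rz": 0,"gripper": -1}]}}

```text
clock: 12.05
eef_pos: [413.5, -182.1, 145.5]
tcp_rot: [3.141, -0.0, 1.556]
contact_force: [0.9, 0.5, -0.9]
opening: -0.001
grasp_force: 0.0
```

```bash
python3 - <<'E'
from h import *
im=r.grab_frame("top"); cv2.imwrite("pics/t4.png",cv2.resize(im[160:225,188:388],None,fx=4,fy=4,interpolation=cv2.INTER_CUBIC))
E
```

```text
(no output)
```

View pics/t4.png

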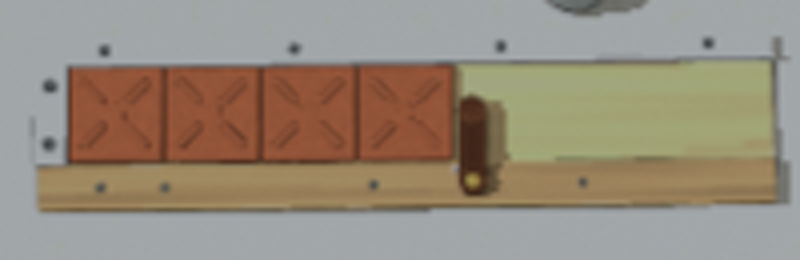

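The row sits flush at the stop (crop x 70–455) with no gaps, and the button stands straight across at (472,145). Handing in.

```bash
python3 -c "
from rig import r
print(r.sign_off())"
```

```text
the job is handed in; nothing more can be done
None
```

The four tiles are pushed home against the end stop with no visible gaps, the turn-button stands straight across the tray behind them, and the job is handed in; the judge's verdict was not reported back.

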